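# Close down the chocolate melter

## Task

Close down the chocolate melter for the night: lay on each of its two empty wells the one lid that fits it, gently and fully home with the grip upwards, and turn the heat knob back counter-clockwise to its zero stop. The third, small lid fits neither well: leave it, the mould, the spatula and the bowl where they are.

Things in the scene. Friction and masses are not known exactly. Their poses are not given: they have to be found in the camera images.
- melter: Fixed steel chocolate melter, a box 200 (x) x 340 (y) mm, flat deck 100 mm above the table. Origin: centre of its underside; z up. In its frame (mm): heat knob at (-62, 0), near the front edge; behind it two open wells, the round one at (25, 100), the oblong one at (25, -100).
- round_well (a point): Centre of the mouth of the round well, level with the deck: a hole 104 mm in diameter, 70 mm deep, with its rim flush with the deck. Axes as the melter's.
- oblong_well (a point): Centre of the mouth of the oblong well, level with the deck: a rectangular hole 80 mm (along the melter's x) x 104 mm (along its y), 70 mm deep, rim flush with the deck. Axes as the melter's.
- heat_knob (a joint): Heat knob on the deck, vertical axis: 0 at its zero stop, when its bar lies along the melter's x and its white pointer line faces the front (-x) edge and the broad black mark; grows (rad) clockwise seen from above, to 2.6. Starts between 0.7 and 1.4; counter-clockwise brings it home. Friction only: stays where left.
- heat_knob_grip (a point): On the heat knob's axis at the height to grip, 37 mm above the deck. The black bar grip is 14 mm wide, 42 mm long and stands from 14 to 44 mm above the deck, on a disc 44 mm in diameter, over a pale base disc 68 mm in diameter and 6 mm high.
- round_lid: Loose steel lid, 0.17 to 0.35 kg: disc 116 mm in diameter, 4 mm thick, with a bevelled lip under it (96 mm in diameter, 8 mm high) that drops into the round well, 4 mm free all round. On top a round black knob 26 mm in diameter, 20 to 42 mm above the origin, on an 18 mm neck. Origin: centre of the lip's underside; lid home: 8 mm below the deck.
- oblong_lid: Loose steel lid, 0.17 to 0.35 kg: plate 92 (x) x 116 (y) x 4 mm, under it a bevelled lip 72 x 96 mm, 8 mm high, that drops into the oblong well, 4 mm free all round (half a turn makes no odds). On top a black bar 16 mm wide (x), 54 mm long (y), 22 to 42 mm above the origin, on two posts. Origin: centre of the lip's underside; lid home: 8 mm below the deck.
- spare_lid: Loose small steel lid that fits neither well, built as the round one but 88 mm in diameter (lip 68 mm). Leave it alone. Origin: centre of its underside.
- mould: Clear chocolate mould with 12 brown cells, 100 (x) x 240 (y) x 25 mm, lying on the table. Bystander. Origin: centre of its underside.
- spatula: Kitchen spatula with a black handle and a flat steel blade, 240 mm long along its x, lying on the table. Bystander. Origin: middle of its length, on the underside.
- bowl: Open steel bowl, 110 mm in diameter, 55 mm high. Bystander. Origin: centre of its underside.
There are look-alikes about, which are no part of the job. Leave any blue or purple look-alike of the oblong_lid alone.

How it is judged:
By the outcome, as a careful person would: the job done as asked, in the order asked, and still so for the second after the job is handed in, with the robot touching nothing.
It also fails if it takes over 64 s, if anything falls off the work surface, if the arm or the gripper's body presses on something with over 40 N, if the wrist force passes 120 N, or if a joint passes its speed limit or range.

## Robot

A 6-joint arm with a two-finger parallel gripper is mounted at the origin on the work surface. World frame = base frame: x ahead of the robot, y to its left, z up, the work surface at z = 0. Lengths are in mm, angles in degrees, forces in N, time in s.
With the tool pointing down it reaches from about 300 to 850 mm from the base axis. Payload 4.2 kg.
Tool frame: the origin (TCP) lies midway between the tips of the shut fingers; the grasp point (between the pads) lies 19 mm behind it (env.grip_depth is the distance from the TCP to the grasp point, in mm); z points along the fingers, y is the direction in which the jaws open and shut (so a half turn about z gives the same grasp; the last joint's range is limited). The gripper opens to 91 mm and grips with 3 to 60 N. Pads are 32 mm wide; open, the fingers measure 118 mm over their backs; the gripper's body (76 mm by 178 mm) begins 60 mm behind the grasp point.
Start: joints at [-66.979, 18.312, 89.639, -0, 72.044, -1.146], TCP at [235.412, -524.618, 213.976] pointing down, gripper open.
Joint ranges: [-177.97, 177.97], [-48.28, 115.42], [12.27, 149.76], [-77.06, 257.06], [2.81, 150.46], [-146.56, 146.56]. Speed limits (degrees/s): [147.25, 147.25, 180, 180, 180, 180].

## Interface

Orientations are given as [roll, pitch, yaw] about the fixed x, y, z axes, in that order (R = Rz(yaw) Ry(pitch) Rx(roll)).
In Python, from workcell import env gives the robot as it stands.
- The arm moves only by the shell command python3 -m inch 'ROWS' [FORCE]. ROWS is a JSON object of lists of equal length, an entry for each row: "hand": the opening, from 0 (shut) to 1 (fully open); "travel": the shift along the tool's x, y, z in mm, a list of three; "twist": the turn about the tool's z in degrees. A call has 1 to 20 rows; each row shifts and turns the commanded pose from where the row before left it, along the tool's axes as they then stand; what a row does not reach is not made up. A row lasts 1/8 s, in which the tool goes at most 62.5 mm and 10.7 degrees, less where a joint would pass 70% of its speed; a pose out of reach is approached as far as the arm can. A call is refused whole if a number of a shift passes 62.5 or a number of a turn 10.7, either way. A call with a gripper value outside its range is refused whole. The fingers move at their own pace and stop on an object; FORCE is the grip in N (left out, the last holds). Time passes only in rows, so rows that do not move let the fingers close. It gives the time, the measured TCP pose, the force and the opening at its end, in the units of the state.
- env.state(): the state, without advancing time (a new reading comes with each control period).
- env.grab_frame(name): name is "scene" or "top"; returns a dict with "frame" (384x512x3 uint8, blue, green, red), "fovy" (degrees; the focal length in pixels is half the picture's height over the tangent of half this angle, whatever the lens; pixels are square), "cx", "cy" (the principal point, pixels), "rvec" (rotation vector, rad) and "tvec" (3), from world to camera coordinates, as OpenCV has them. Camera axes: x right, y down, z forward; pixel columns grow to the right and rows downward; lengths in mm; the calibration is good to about 2 mm. A picture is of the moment at which its call begins. There is no depth.
- env.job_done(): hands the job in, once; it reports no verdict.
The state is a dict: "time_s": time; "qpos": joint angles; "qvel": joint speeds; "effort": joint torques, N m; "ee_pos": TCP position; "ee_rot": TCP orientation; "force": force on the tool from outside, world axes, zero at the start; "torque": the same for the moment, N m; "gripper_width": finger opening in mm.
Only numpy, scipy, OpenCV 4.12 (cv2) and the standard library are available. Lean on these libraries where they do the work, as an engineer would, in place of code of your own. Each camera call takes 0.05 s, during which the arm holds its last target. There are 200 camera calls.

## Working session

There is one attempt and no reset: what is moved stays moved. The work goes in short steps, Python scripts to look and compute and a shell command to move; the robot and the scene stay as the last step left them, time stands still between calls to the robot, and variables do not carry over. Pictures are saved under pics/ and viewed, about 8 in all and at most 12, crops included, and the job is handed in when it is done.

```bash
ls; mkdir -p pics; cat > h.py <<'E'
import numpy as np, cv2
from workcell import env
def grab(n):
    f=env.grab_frame(n); return f
def K(f):
    F=192/np.tan(np.radians(f["fovy"])/2); return np.array([[F,0,f["cx"]],[0,F,f["cy"]],[0,0,1.]])
def RC(f):
    R=cv2.Rodrigues(np.array(f["rvec"],float))[0]; t=np.array(f["tvec"],float).ravel(); return R,-R.T@t
def ray(f,u,v):
    R,C=RC(f); d=R.T@np.linalg.inv(K(f))@np.array([u,v,1.]); return C,d/np.linalg.norm(d)
def onz(f,u,v,z):
    C,d=ray(f,u,v); return C+d*(z-C[2])/d[2]
def tri(f1,p1,f2,p2):
    C1,d1=ray(f1,*p1);C2,d2=ray(f2,*p2)
    s=np.linalg.lstsq(np.c_[d1,-d2],C2-C1,rcond=None)[0]
    a=C1+s[0]*d1;b=C2+s[1]*d2; return (a+b)/2,np.linalg.norm(a-b)
def proj(f,P):
    return cv2.projectPoints(np.array(P,float).reshape(-1,3),np.array(f["rvec"],float),np.array(f["tvec"],float),K(f),None)[0].reshape(-1,2)
E
python3 - <<'E'
from h import *
import pickle
for n in("scene","top"):
    f=grab(n); pickle.dump(f,open(n+"0.pkl","wb"))
    cv2.imwrite(f"pics/{n}0.png",cv2.resize(f["frame"],(800,600),interpolation=cv2.INTER_CUBIC))
    print(n,f["fovy"],f["cx"],f["cy"],RC(f)[1])
print(env.state())
E
```

```text
pics
scene 46.65103129758269 260.1586135410383 193.92160946382936 [1570.7496442   309.74968158 1029.29942902]
top 42.80214736385016 263.98573219017106 197.65236874596275 [ 289.88494529  -64.45716609 1563.37492508]
{'time_s': 0.1, 'qpos': array([-6.69784411e+01,  1.83496267e+01,  8.96995167e+01, -1.67105275e-03,
        7.20441002e+01, -1.14612219e+00]), 'qvel': array([-0.05544668, -0.09576972, -0.12460849, -0.01703051, -0.04768435,
       -0.06980013]), 'effort': array([ 8.83644625e-04, -4.13334167e+01, -2.32509595e+01,  7.28442008e-02,
        4.21975425e-02, -5.04509296e-05]), 'ee_pos': array([ 235.22341606, -524.1902944 ,  213.18714637]), 'ee_rot': array([-1.79906743e+02, -2.76577676e-04,  2.41681974e+01]), 'force': array([ 0.10246681,  0.49113698, -0.33742959]), 'torque': array([ 0.00651002, -0.01025336, -0.00201827]), 'gripper_width': 91.4443534706598}
```

View pics/scene0.png

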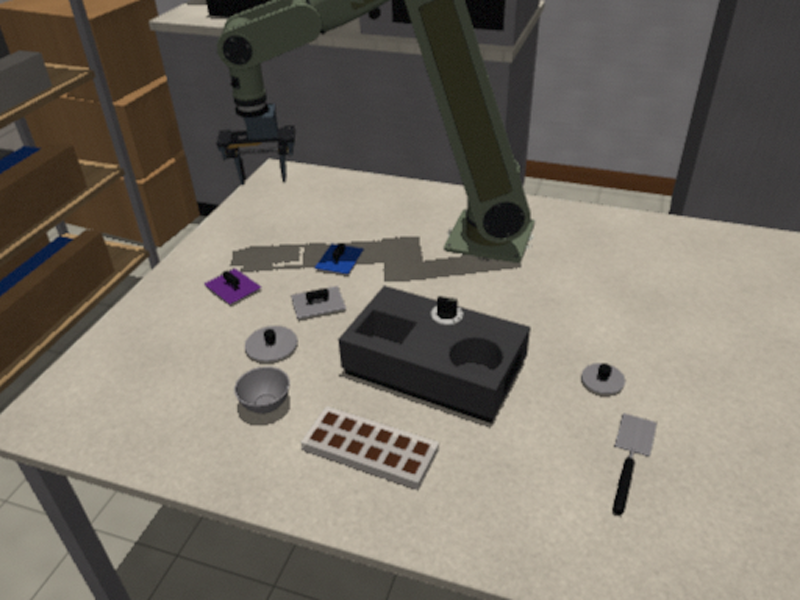

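View pics/top0.png

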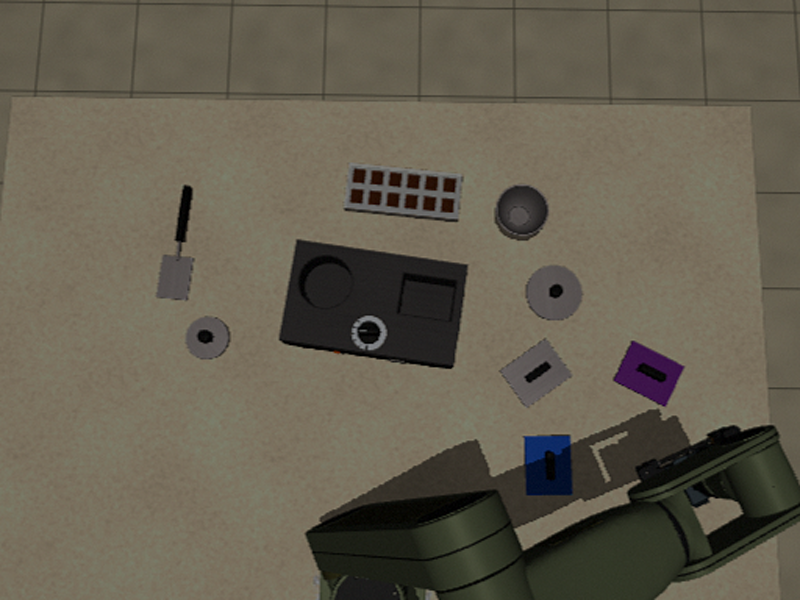

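Candidates, in top-picture pixels (800x600):
- **Oblong lid:** grey plate at (537,372). The blue plate at (549,465) and the purple one at (650,373) are decoys.
- **Round lid:** large disc at (555,292). The disc at (208,337) is the small spare.
- **Melter:** round well at (326,283), oblong well at (428,297), knob at (369,333).

Next is a close crop and the first segmentation.

```bash
cat > seg.py <<'E'
from h import *
import pickle
S=pickle.load(open("scene0.pkl","rb"));T=pickle.load(open("top0.pkl","rb"))
s=1/1.5625
def blob(f,u,v,r,cond,pick=None):
    """largest blob of cond near (u,v) [800px coords], half-size r native px"""
    u,v=u*s,v*s; x0,y0=int(u-r),int(v-r); im=f["frame"][y0:y0+2*r,x0:x0+2*r].astype(int)
    m=cond(im).astype(np.uint8)
    n,l,st,c=cv2.connectedComponentsWithStats(m,connectivity=4)
    k=1+np.argmax(st[1:,4]); m=(l==k).astype(np.uint8)
    cn=max(cv2.findContours(m,cv2.RETR_EXTERNAL,cv2.CHAIN_APPROX_NONE)[0],key=cv2.contourArea)
    return cn.reshape(-1,2)+[x0,y0],c[k]+[x0,y0],st[k,4]
dark=lambda t:(lambda im:im.max(2)<t)
grey=lambda im:(im.max(2)-im.min(2)<16)&(im.max(2)>70)
E
python3 - <<'E'
from seg import *
def crop(f,u,v,w,h,k):
    u,v=u*s,v*s;return cv2.resize(f["frame"][int(v-h):int(v+h),int(u-w):int(u+w)],None,fx=k,fy=k,interpolation=cv2.INTER_NEAREST)
a=crop(T,374,303,64,45,3); b=crop(T,550,350,64,45,3); c=crop(S,435,350,64,45,3); d=crop(S,290,320,64,45,3)
cv2.imwrite("pics/crop1.png",np.vstack([np.hstack([a,b]),np.hstack([c,d])]))
for nm,f,pts in(("T",T,[(555,270),(520,372),(320,350),(545,340),(590,420)]),("S",S,[(255,350),(300,310),(435,395)])):
    for p in pts: print(nm,p,f["frame"][int(p[1]*s),int(p[0]*s)])
for nm,f,p,r in(("round T",T,(555,292),30),("round S",S,(271,343),24),("obl T",T,(537,372),30),("obl S",S,(318,302),20)):
    cn,c,n=blob(f,*p,r,grey); print(nm,c,n,cv2.minAreaRect(cn.astype(np.float32)))
    cn,c,n=blob(f,*p,12 if f is T else 14,dark(45)); print("   knob",c,n,cv2.minAreaRect(cn.astype(np.float32)))
E
```

```text
T (555, 270) [80 81 86]
T (520, 372) [88 91 95]
T (320, 350) [ 95 114 122]
T (545, 340) [65 68 72]
T (590, 420) [101 119 124]
S (255, 350) [126 125 129]
S (300, 310) [125 124 129]
S (435, 395) [31 30 30]
round T [354.22369878 186.97009967] 903 ((354.5, 187.0), (34.0, 35.0), 90.0)
   knob [355.29824561 185.8245614 ] 57 ((355.5, 186.0), (8.0, 7.0), 90.0)
round S [173.12607945 220.7582038 ] 579 ((173.5, 220.5), (23.0, 33.0), 90.0)
   knob [172.30909091 215.41818182] 55 ((172.0, 215.5), (9.0, 6.0), 90.0)
obl T [342.57966457 238.31865828] 954 ((342.7161865234375, 238.20269775390625), (29.294403076171875, 36.269264221191406), 54.462318420410156)
   knob [343.71111111 237.74444444] 90 ((343.760009765625, 237.6800079345703), (5.199999809265137, 17.200000762939453), 53.13010025024414)
obl S [203.51288056 194.84543326] 427 ((203.69635009765625, 193.54244995117188), (17.25452995300293, 32.87742614746094), 78.2317123413086)
   knob [202.58823529 188.98823529] 85 ((202.8076934814453, 189.5384521484375), (7.2562971115112305, 13.532013893127441), 78.69007110595703)
```

View pics/crop1.png

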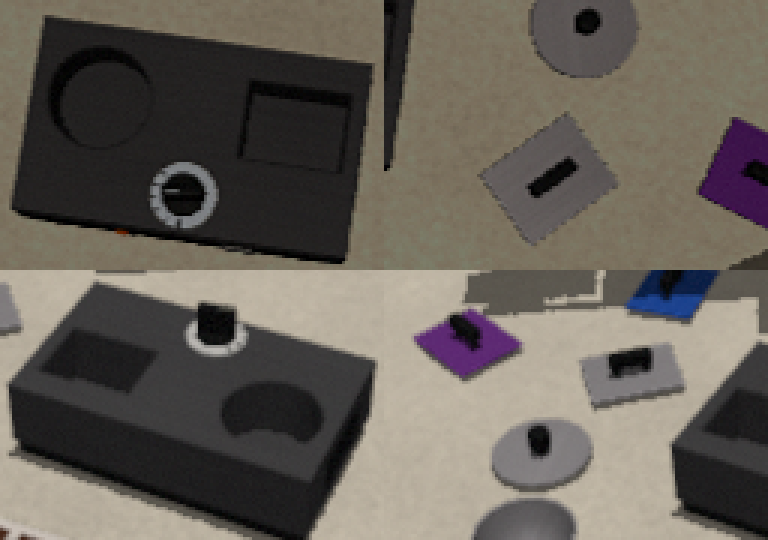

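The crop confirms the choice: grey oblong lid, big round disc, wells and knob. The knob's pointer faces image-left, about 1.4 rad clockwise of zero. Next I measure the lids and the melter to sub-pixel precision.

```bash
cat >> seg.py <<'E'
def edge(f,p,q,w=3.5,lo=.12,hi=.88,n=40):
    """subpixel line through strongest gradient near segment p-q; returns point,dir"""
    g=cv2.GaussianBlur(f["frame"],(0,0),.7).astype(np.float32).sum(2)
    p,q=np.array(p,float),np.array(q,float); d=(q-p)/np.linalg.norm(q-p); nn=np.array([-d[1],d[0]])
    off=np.arange(-w,w+.01,.1); pts=[]
    for a in np.linspace(lo,hi,n):
        xy=(p+a*(q-p))+off[:,None]*nn
        pr=cv2.remap(g,xy[:,0:1].astype(np.float32),xy[:,1:2].astype(np.float32),cv2.INTER_CUBIC).ravel()
        gr=np.abs(np.gradient(pr)); pts.append(xy[np.argmax(gr)])
    vx,vy,x,y=cv2.fitLine(np.array(pts,np.float32),cv2.DIST_HUBER,0,.01,.01).ravel()
    return np.array([x,y]),np.array([vx,vy])
def meet(a,b):
    k=np.linalg.solve(np.c_[a[1],-b[1]],b[0]-a[0]); return a[0]+k[0]*a[1]
def quad(f,c,**k):
    L=[edge(f,c[i],c[(i+1)%4],**k) for i in range(4)]
    return np.array([meet(L[i-1],L[i]) for i in range(4)])
E
python3 - <<'E'
from seg import *
np.set_printoptions(precision=1,suppress=True)
ct=np.array([(45,16),(372,65),(346,248),(12,207)])/3+[175,148]   # far-left(+x+y), far-right(+x-y), front-right, front-left
ox,oy=int(435*s-64),int(350*s-45)
cs=np.array([(310,210),(10,115),(97,13),(375,90)])/3+[ox,oy]
qt=quad(T,ct);qs=quad(S,cs);print(qt-ct,qs-cs)
P=[]
for a,b in zip(qt,qs):
    p,e=tri(T,a,S,b);P.append(p);print("corner",p,"gap",e,"onz T",onz(T,*a,100),"S",onz(S,*b,100))
P=np.array(P)
for f,q in((T,qt),(S,qs)):
    Z=np.array([onz(f,*a,100)for a in q]); print("sides",[np.linalg.norm(Z[i]-Z[i-1])for i in range(4)],"ctr",Z.mean(0), "yaw",np.degrees(np.arctan2(*(Z[0]-Z[1]+Z[3]-Z[2])[:2]*[-1,1])), np.degrees(np.arctan2(*(Z[0]-Z[3]+Z[1]-Z[2])[[1,0]])))
# lids
for nm,pt,ps in(("round",(555,292),(271,343)),("obl",(537,372),(318,302))):
    r=[]
    for f,p,rr in((T,pt,30),(S,ps,24 if nm=="round" else 20)):
        cn,c,n=blob(f,*p,rr,grey); h=cv2.convexHull(cn.astype(np.float32)).reshape(-1,2)
        if nm=="round": m=cv2.fitEllipse(cn.astype(np.float32))[0]
        else:
            app=cv2.approxPolyN(h,4,ensure_convex=True).reshape(-1,2) if 0 else cv2.boxPoints(cv2.minAreaRect(h))
            m=None
            k=cv2.approxPolyDP(h,4,True).reshape(-1,2); print(nm,len(k),k.tolist())
            if len(k)==4: 
                q=quad(f,k,w=2.5,lo=.2,hi=.8); Z=np.array([onz(f,*a,12)for a in q]); m=meet((q[0],q[2]-q[0]),(q[1],q[3]-q[1]))
                e=[Z[i]-Z[i-1] for i in range(4)]; print(" sides",[np.linalg.norm(v) for v in e],"ang",[np.degrees(np.arctan2(v[1],v[0]))%180 for v in e])
            else: m=c
        ck=blob(f,*p,12 if f is T else 14,dark(45))[1]
        r.append((m,ck)); print(nm,"plate@12",onz(f,*m,12),"knob@42/31",onz(f,*ck,42 if f is T else 31))
    print(" tri plate",tri(T,r[0][0],S,r[1][0])," tri knob",tri(T,r[0][1],S,r[1][1]))
# knob ring & bar
m=T["frame"][200:228,222:250].max(2)>95
E
```

```text
[[-0.6 -0.6]
 [ 0.2 -0.6]
 [-0.1  2.3]
 [-1.8  3.2]] [[-0.8 -0. ]
 [-1.4 -0.5]
 [-0.7 -1.4]
 [ 2.   0.4]]
corner [658.7 159.2  99.6] gap 2.2249674934273496 onz T [658.4 160.2 100. ] S [659.5 158.2 100. ]
corner [ 612.2 -177.2   98.1] gap 0.6587455426787109 onz T [ 611.7 -176.8  100. ] S [ 614.2 -176.6  100. ]
corner [ 415.4 -149.2  101.2] gap 1.9612005267375492 onz T [ 415.8 -150.2  100. ] S [ 413.8 -148.8  100. ]
corner [450.9 191.8  88.9] gap 1.5160353870238321 onz T [449.8 189.1 100. ] S [463.8 193.9 100. ]
sides [np.float64(210.5372270633754), np.float64(340.17917801906265), np.float64(197.67086257994507), np.float64(340.9545980467849)] ctr [533.9   5.6 100. ] yaw -6.798430126729029 -7.8124460093268
sides [np.float64(198.95901142436895), np.float64(337.81434613781755), np.float64(202.39509436487342), np.float64(346.2745494117936)] ctr [537.8   6.7 100. ] yaw -8.00916970160665 -9.100062547409216
round plate@12 [ 574.8 -361.1   12. ] knob@42/31 [ 572.7 -358.5   42. ]
round plate@12 [ 583.7 -357.7   12. ] knob@42/31 [ 580.4 -359.    31. ]
 tri plate (array([ 576.2, -362.6,    4.3]),
[... 374 characters left out ...]
70015), np.float64(125.74374695410866), np.float64(35.02217911612052)]
obl plate@12 [ 409.1 -321.1   12. ] knob@42/31 [ 408.2 -319.7   42. ]
obl 4 [[216.0, 184.0], [219.0, 199.0], [191.0, 205.0], [186.0, 189.0]]
 sides [np.float64(121.5489950193653), np.float64(104.17296670928641), np.float64(115.39612693679425), np.float64(105.5515338311665)] ang [np.float64(123.8065170067998), np.float64(34.15677967335958), np.float64(124.38324429454688), np.float64(37.497846345643836)]
obl plate@12 [ 418.9 -317.5   12. ] knob@42/31 [ 414.2 -320.2   31. ]
 tri plate (array([ 409.8, -322.5,    3.9]), np.float64(0.04073272915650945))  tri knob (array([ 409.5, -322.5,   26.9]), np.float64(0.5180487804845031))
```

```bash
python3 -m inch '{"hand":[1,1,1,1,1,1,1,1,1,1,1,1,1,1,1,1,1,1,1],"travel":[[30.2,-14.3,11.6],[30.2,-14.3,11.6],[30.2,-14.3,11.6],[30.2,-14.3,11.6],[30.2,-14.3,11.6],[30.2,-14.3,11.6],[30.2,-14.3,11.6],[30.2,-14.3,11.6],[0,0,0],[0,0,0],[0,0,0],[0,0,0],[0,0,0],[0,0,0],[0,0,0],[0,0,0],[0,0,0],[0,0,0],[0,0,0]],"twist":[0,0,0,0,0,0,0,0,-10.1,-10.1,-10.1,-10.1,-10.1,-10.1,-10.1,-10.1,-10.1,-10.1,0]}' 25
cat > d.py <<'E'
import sys,numpy as np
from workcell import env
# usage: d.py x y z yaw  -> remaining shift in tool axes and twist; 
s=env.state();p=s["ee_pos"];y=s["ee_rot"][2];t=list(map(float,sys.argv[1:]))
d=np.array(t[:3])-p;a=np.radians(y)
tw=-((t[3]-y+180)%360-180)
print("t",s["time_s"],"pos",p.round(1),"rot",s["ee_rot"].round(1),"F",s["force"].round(1),"w",round(s["gripper_width"],1))
print("tool shift",np.round([np.cos(a)*d[0]+np.sin(a)*d[1],np.sin(a)*d[0]-np.cos(a)*d[1],-d[2]],1),"twist",round(tw,1))
E
python3 d.py 409 -321 16 125.3
python3 - <<'E'
from seg import *
# knob ring, bar and pointer in the first top picture; reproject melter estimate
yaw=np.radians(-7.8);R=np.array([[np.cos(yaw),-np.sin(yaw)],[np.sin(yaw),np.cos(yaw)]]);c=np.array([536.4,4.9])
W=lambda x,y,z:[*(c+R@[x,y]),z]
im=cv2.resize(T["frame"][148:240,172:304],None,fx=6,fy=6,interpolation=cv2.INTER_CUBIC)
def pl(P,col):
    q=(proj(T,P)-[172,148]+.5)*6; cv2.polylines(im,[q.astype(np.int32)],True,col,1)
a=np.linspace(0,2*np.pi,60)
pl([W(25+52*np.cos(t),100+52*np.sin(t),100)for t in a],(0,255,0))
pl([W(25+x,-100+y,100)for x,y in((40,52),(40,-52),(-40,-52),(-40,52))],(0,255,0))
pl([W(x,y,100)for x,y in((100,170),(100,-170),(-100,-170),(-100,170))],(0,255,255))
pl([W(-62+34*np.cos(t),34*np.sin(t),106)for t in a],(0,0,255))
cv2.imwrite("pics/ov.png",im)
E
```

```text
time_s: 2.48
ee_pos: [408.8, -321.1, 120.8]
ee_rot: [-180.0, -0.0, 125.0]
force: [0.6, 0.1, -0.6]
gripper_width: 91.3
t 2.475 pos [ 408.8 -321.1  120.8] rot [-180.   -0.  125.] F [ 0.6  0.1 -0.6] w 91.3
tool shift [  0.    0.3 104.8] twist -0.3
```

View pics/ov.png

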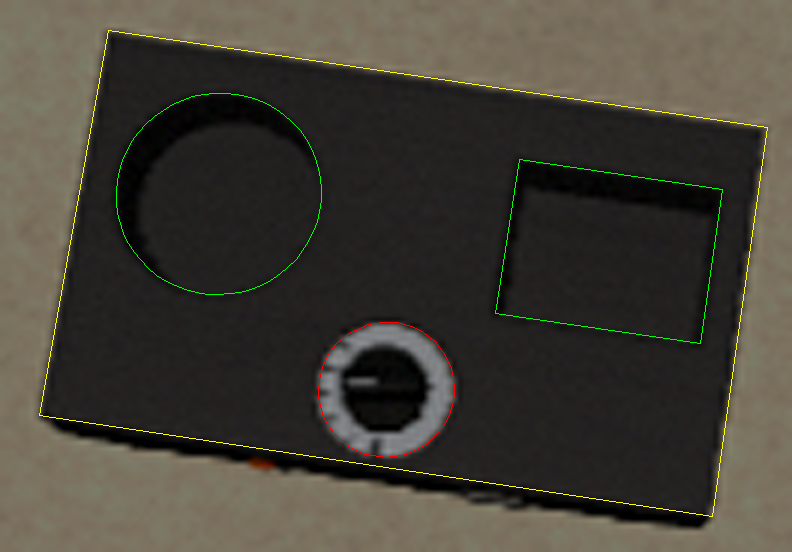

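The overlay fits: deck outline, both wells and the knob ring all fall on the picture. The pointer at (345–378, 380) lies along world +y. I'm going down to grasp the oblong lid's bar.

```bash
python3 -m inch '{"hand":[1,1,1,1,1,1,0,0,0,0,0,0],"travel":[[0,0.3,25],[0,0,25],[0,0,25],[0,0,20],[0,0,9],[0,0,0],[0,0,0],[0,0,0],[0,0,0],[0,0,0],[0,0,0],[0,0,0]],"twist":[-0.3,0,0,0,0,0,0,0,0,0,0,0]}' 30
python3 -m inch '{"hand":[0,0,0,0,0,0,0,0,0,0],"travel":[[0,0,-10],[0,0,-20],[0,0,-25],[0,0,-25],[0,0,-25],[0,0,-25],[0,0,-25],[0,0,-20],[0,0,0],[0,0,0]],"twist":[0,0,0,0,0,0,0,0,0,0]}'
python3 d.py 547.6 -97.6 190 82.2
python3 - <<'E'
from h import *
for n in("scene","top"):
    f=grab(n); cv2.imwrite(f"pics/{n}1.png",f["frame"])
a=cv2.imread("pics/scene1.png");b=cv2.imread("pics/top1.png")
cv2.imwrite("pics/g1.png",np.hstack([cv2.resize(a[60:260,90:290],(400,400)),cv2.resize(b[130:330,210:410],(400,400))]))
E
```

```text
time_s: 3.98
ee_pos: [409.2, -321.2, 17.2]
ee_rot: [-180.0, 0.0, 125.5]
force: [0.3, -1.0, 0.6]
gripper_width: 33.9
time_s: 5.22
ee_pos: [408.8, -320.8, 191.6]
ee_rot: [-180.0, -0.1, 125.5]
force: [0.8, -0.4, -0.6]
gripper_width: 0.4
t 5.225 pos [ 408.8 -320.8  191.6] rot [-1.800e+02 -1.000e-01  1.255e+02] F [ 0.8 -0.4 -0.6] w 0.4
tool shift [101.2 242.6   1.6] twist 43.3
```

View pics/g1.png

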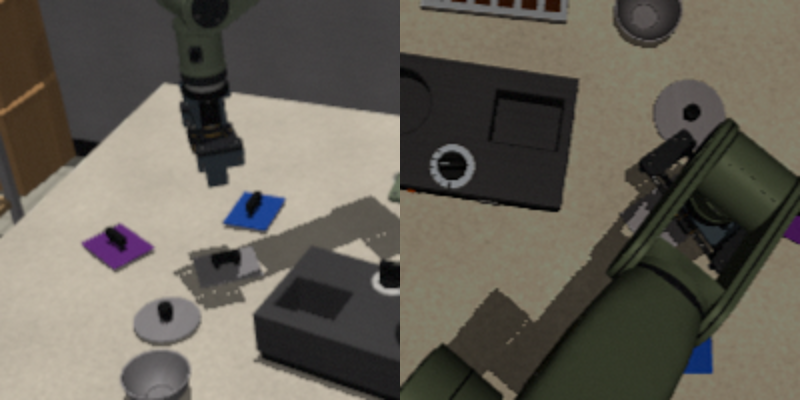

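The picture shows the lid still on the table at its old place (bar at scene pixel (203,189), as before). I lifted before the slow fingers had closed, so the grasp has to be repeated with a longer wait.

```bash
python3 -m inch '{"hand":[0.5,0.5,0.5,0.5,0.5,0.5,0.5,0.5,0.5,0.5],"travel":[[0,0,0],[0,0,0],[0,0,0],[0,0,24],[0,0,30],[0,0,30],[0,0,30],[0,0,30],[0,0,22],[0,0,8.6]],"twist":[0,0,0,0,0,0,0,0,0,0]}' 30
python3 -m inch '{"hand":[0,0,0,0,0,0,0,0],"travel":[[0,0,0],[0,0,0],[0,0,0],[0,0,0],[0,0,0],[0,0,0],[0,0,0],[0,0,0]],"twist":[0,0,0,0,0,0,0,0]}'
```

```text
time_s: 6.58
ee_pos: [408.7, -320.7, 16.4]
ee_rot: [-180.0, -0.1, 125.5]
force: [-0.1, 0.1, 0.1]
gripper_width: 45.4
time_s: 7.58
ee_pos: [409.6, -321.6, 18.4]
ee_rot: [180.0, 0.1, 125.5]
force: [-0.3, -0.2, 5.1]
gripper_width: 15.8
```

```bash
python3 -m inch '{"hand":[0,0,0,0,0,0,0,0,0,0],"travel":[[0,0,-5],[0,0,-15],[0,0,-25],[0,0,-25],[0,0,-25],[0,0,-25],[0,0,-25],[0,0,-20],[0,0,-10],[0,0,0]],"twist":[0,0,0,0,0,0,0,0,0,0]}'
python3 d.py 547.6 -97.6 190 82.2
```

```text
time_s: 8.82
ee_pos: [409.3, -321.2, 193.2]
ee_rot: [180.0, 0.1, 125.5]
force: [0.2, 0.8, -2.0]
gripper_width: 15.6
t 8.825 pos [ 409.3 -321.2  193.2] rot [1.800e+02 1.000e-01 1.255e+02] F [ 0.2  0.8 -2. ] w 15.6
tool shift [101.9 242.4   3.2] twist 43.3
```

```bash
python3 -m inch '{"hand":[0,0,0,0,0,0,0,0,0,0,0,0,0,0,0,0,0,0],"travel":[[5,12,0],[10.2,24.2,0],[10.2,24.2,0],[10.2,24.2,0],[10.2,24.2,0],[10.2,24.2,0],[10.2,24.2,0],[10.2,24.2,0],[10.2,24.2,0],[10.2,24.2,0],[5.2,12.6,0],[0,0,0],[0,0,0],[0,0,0],[0,0,0],[0,0,0],[0,0,0],[0,0,0]],"twist":[0,0,0,0,0,0,0,0,0,0,0,7.2,7.2,7.2,7.2,7.2,7.3,0]}'
python3 d.py 547.6 -97.6 120 82.2
python3 - <<'E'
from h import *
import pickle
o=[]
for n in("scene","top"):
    f=grab(n); pickle.dump(f,open(n+"2.pkl","wb")); o.append(f["frame"])
cv2.imwrite("pics/g2.png",np.hstack([cv2.resize(o[0][130:290,190:350],(400,400)),cv2.resize(o[1][130:290,190:350],(400,400))]))
E
```

```text
time_s: 11.08
ee_pos: [547.1, -97.3, 192.0]
ee_rot: [-179.9, 0.0, 82.2]
force: [-0.4, -0.0, -2.0]
gripper_width: 15.6
t 11.075 pos [547.1 -97.3 192. ] rot [-179.9    0.    82.2] F [-0.4 -0.  -2. ] w 15.6
tool shift [-0.2  0.5 72. ] twist 0.0
```

View pics/g2.png

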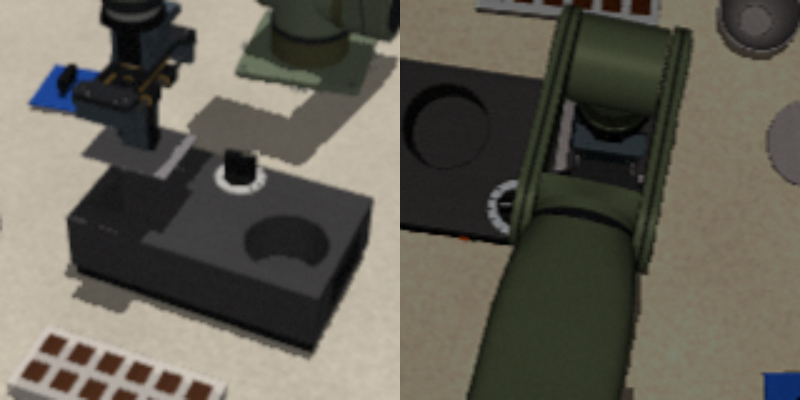

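The lid is held level over the oblong well. Descending.

```bash
python3 -m inch '{"hand":[0,0,0,0,0,0,0],"travel":[[0,0.5,10],[0,0,15],[0,0,15],[0,0,15],[0,0,10],[0,0,4],[0,0,0]],"twist":[0,0,0,0,0,0,0]}'
python3 -m inch '{"hand":[0,0,0,0,0,0],"travel":[[0,0,2],[0,0,2],[0,0,2],[0,0,2],[0,0,0],[0,0,0]],"twist":[0,0,0,0,0,0]}'
```

```text
time_s: 12.05
ee_pos: [548.1, -97.5, 123.5]
ee_rot: [-180.0, 0.0, 82.2]
force: [-0.1, -0.1, -2.3]
gripper_width: 15.7
time_s: 12.8
ee_pos: [548.0, -97.5, 115.6]
ee_rot: [180.0, 0.0, 82.2]
force: [-0.4, 0.2, -1.9]
gripper_width: 16.0
```

```bash
python3 -m inch '{"hand":[0,0,0,0,0,0],"travel":[[0,0,1.5],[0,0,1.5],[0,0,1],[0,0,1],[0,0,0],[0,0,0]],"twist":[0,0,0,0,0,0]}'
```

```text
time_s: 13.55
ee_pos: [548.0, -97.5, 110.5]
ee_rot: [-180.0, 0.0, 82.2]
force: [-0.3, -0.0, -1.4]
gripper_width: 15.9
```

```bash
python3 -m inch '{"hand":[0,0,0,0],"travel":[[0,0,0.8],[0,0,0.8],[0,0,0],[0,0,0]],"twist":[0,0,0,0]}'
```

```text
time_s: 14.05
ee_pos: [548.1, -97.5, 110.4]
ee_rot: [179.9, 0.0, 82.2]
force: [-2.6, 0.4, 7.0]
gripper_width: 15.9
```

Contact at the home height (+7 N, the arm stopped at 110.4). Releasing.

```bash
python3 -m inch '{"hand":[0.5,0.5,0.5,0.5,0.5,0.5,0.5,0.5,0.5,0.5,0.5],"travel":[[0,0,-1],[0,0,0],[0,0,0],[0,0,0],[0,0,0],[0,0,0],[0,0,-10],[0,0,-20],[0,0,-25],[0,0,-20],[0,0,0]],"twist":[0,0,0,0,0,0,0,0,0,0,0]}'
python3 d.py 574.5 -361.2 100 82.2
```

```text
time_s: 15.42
ee_pos: [549.2, -97.8, 187.1]
ee_rot: [179.7, 0.0, 82.2]
force: [-1.0, 0.1, -0.3]
gripper_width: 45.2
t 15.425 pos [549.2 -97.8 187.1] rot [179.7   0.   82.2] F [-1.   0.1 -0.3] w 45.2
tool shift [-257.5   61.    87.1] twist -0.0
```

```bash
python3 -m inch '{"hand":[0.5,0.5,0.5,0.5,0.5,0.5,0.5,0.5,0.5,0.5,0.5,0.5],"travel":[[-17,4,0],[-30,7,0],[-30,7,0],[-30,7,0],[-30,7,0],[-30,7,0],[-30,7,10],[-30,7,20],[-20,5,20],[-10.5,3,20],[0,0,17],[0,0,0]],"twist":[0,0,0,0,0,0,0,0,0,0,0,0]}'
python3 d.py 574.5 -361.2 17 82.2
python3 - <<'E'
from h import *
o=[grab(n)["frame"] for n in("scene","top")]
cv2.imwrite("pics/g3.png",np.hstack([cv2.resize(o[0][140:300,120:280],(400,400)),cv2.resize(o[1][130:290,230:390],(400,400))]))
E
```

```text
time_s: 16.92
ee_pos: [572.3, -359.4, 95.9]
ee_rot: [-179.8, -0.1, 82.2]
force: [-0.1, 0.4, 0.1]
gripper_width: 45.7
t 16.925 pos [ 572.3 -359.4   95.9] rot [-1.798e+02 -1.000e-01  8.220e+01] F [-0.1  0.4  0.1] w 45.7
tool shift [-1.5  2.4 78.9] twist 0.0
```

View pics/g3.png

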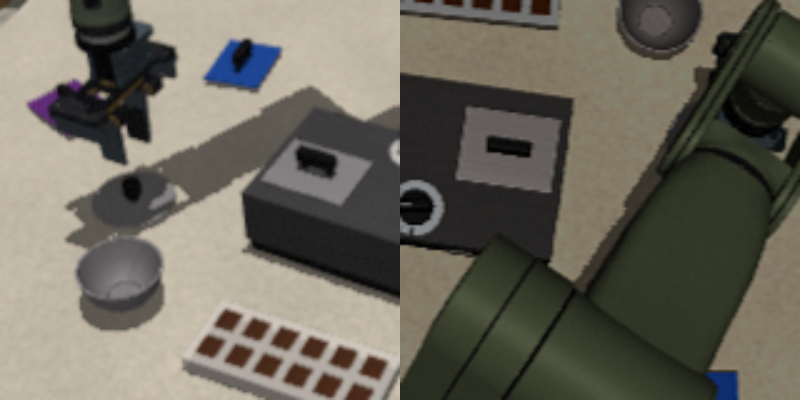

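The oblong lid lies flat on its well, grip up, and the gripper stands over the round lid's knob. Going down.

```bash
python3 -m inch '{"hand":[0.5,0.5,0.5,0.5,0.5,0.5,0,0,0,0,0,0,0],"travel":[[-1.5,2.4,15],[0,0,22],[0,0,22],[0,0,14],[0,0,6],[0,0,0],[0,0,0],[0,0,0],[0,0,0],[0,0,0],[0,0,0],[0,0,0],[0,0,0]],"twist":[0,0,0,0,0,0,0,0,0,0,0,0,0]}' 30
```

```text
time_s: 18.65
ee_pos: [575.8, -363.0, 19.7]
ee_rot: [179.9, 0.0, 82.2]
force: [-0.7, -0.6, 5.7]
gripper_width: 25.5
```

```bash
python3 -m inch '{"hand":[0,0,0,0,0,0,0,0,0,0],"travel":[[0,0,-5],[0,0,-15],[0,0,-25],[0,0,-25],[0,0,-25],[0,0,-25],[0,0,-25],[0,0,-20],[0,0,-10],[0,0,0]],"twist":[0,0,0,0,0,0,0,0,0,0]}'
python3 d.py 574.8 100.6 123 82.2
```

```text
time_s: 19.9
ee_pos: [575.6, -362.8, 194.5]
ee_rot: [179.9, 0.0, 82.2]
force: [1.0, 0.4, -3.8]
gripper_width: 25.3
t 19.9 pos [ 575.6 -362.8  194.5] rot [179.9   0.   82.2] F [ 1.   0.4 -3.8] w 25.3
tool shift [458.9 -63.9  71.5] twist -0.0
```

```bash
python3 -m inch '{"hand":[0,0,0,0,0,0,0,0,0,0,0,0,0,0,0,0,0,0],"travel":[[15,-2,0],[30,-4.2,0],[30,-4.2,0],[30,-4.2,0],[30,-4.2,0],[30,-4.2,0],[30,-4.2,0],[30,-4.2,0],[30,-4.2,0],[30,-4.2,0],[30,-4.2,0],[30,-4.2,0],[30,-4.2,0],[30,-4.2,0],[30,-4.2,0],[23,-3.1,0],[0,0,0],[0,0,0]],"twist":[0,0,0,0,0,0,0,0,0,0,0,0,0,0,0,0,0,0]}'
python3 d.py 574.8 99.6 123 82.2
python3 - <<'E'
from h import *
o=[grab(n)["frame"] for n in("scene","top")]
cv2.imwrite("pics/g4.png",np.hstack([cv2.resize(o[0][130:290,210:370],(400,400)),cv2.resize(o[1][130:290,140:300],(400,400))]))
E
```

```text
time_s: 22.15
ee_pos: [573.9, 99.6, 193.3]
ee_rot: [-179.9, 0.1, 82.2]
force: [0.5, -0.3, -3.3]
gripper_width: 25.1
t 22.15 pos [573.9  99.6 193.3] rot [-1.799e+02  1.000e-01  8.220e+01] F [ 0.5 -0.3 -3.3] w 25.1
tool shift [ 0.2  0.9 70.3] twist -0.0
```

View pics/g4.png

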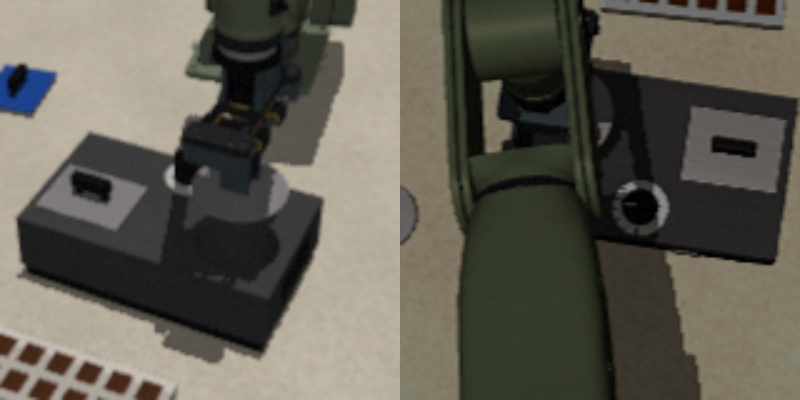

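```bash
python3 -m inch '{"hand":[0,0,0,0,0,0,0],"travel":[[0.2,0.9,10],[0,0,15],[0,0,15],[0,0,15],[0,0,10],[0,0,3],[0,0,0]],"twist":[0,0,0,0,0,0,0]}'
python3 -m inch '{"hand":[0,0,0,0,0,0],"travel":[[0,0,2],[0,0,2],[0,0,2],[0,0,2],[0,0,0],[0,0,0]],"twist":[0,0,0,0,0,0]}'
```

```text
time_s: 23.12
ee_pos: [575.7, 99.8, 126.0]
ee_rot: [180.0, -0.0, 82.2]
force: [0.6, -0.2, -3.1]
gripper_width: 25.6
time_s: 23.88
ee_pos: [575.6, 99.8, 117.9]
ee_rot: [180.0, 0.0, 82.2]
force: [-0.2, -0.3, -3.2]
gripper_width: 25.7
```

```bash
python3 -m inch '{"hand":[0,0,0,0,0,0],"travel":[[0,0,1.5],[0,0,1.5],[0,0,1],[0,0,1],[0,0,0],[0,0,0]],"twist":[0,0,0,0,0,0]}'
python3 -m inch '{"hand":[0,0,0,0],"travel":[[0,0,0.8],[0,0,0.8],[0,0,0],[0,0,0]],"twist":[0,0,0,0]}'
```

```text
time_s: 24.62
ee_pos: [575.6, 99.8, 113.0]
ee_rot: [180.0, 0.0, 82.2]
force: [0.5, -0.3, -3.4]
gripper_width: 25.4
time_s: 25.12
ee_pos: [575.6, 99.8, 111.7]
ee_rot: [180.0, -0.0, 82.2]
force: [-1.7, 0.4, 0.9]
gripper_width: 25.3
```

```bash
python3 -m inch '{"hand":[0,0,0],"travel":[[0,0,0.7],[0,0,0],[0,0,0]],"twist":[0,0,0]}'
```

```text
time_s: 25.5
ee_pos: [575.6, 99.8, 111.7]
ee_rot: [180.0, -0.0, 82.2]
force: [-2.5, 0.6, 5.3]
gripper_width: 25.4
```

Both home heights match exactly: grasp height plus 92 gives 111.7 for the round lid and 110.4 for the oblong. I release and measure the knob angle once the arm is clear of it.

```bash
python3 -m inch '{"hand":[0.5,0.5,0.5,0.5,0.5,0.5,0.5,0.5,0.5,0.5,0.5],"travel":[[0,0,-1],[0,0,0],[0,0,0],[0,0,0],[0,0,0],[0,0,0],[0,0,-10],[0,0,-20],[0,0,-25],[0,0,-20],[0,0,0]],"twist":[0,0,0,0,0,0,0,0,0,0,0]}'
python3 d.py 475 13.3 165 90
python3 - <<'E'
from seg import *
# pointer line: bright pixels within the black disc, at z~144, first top picture
c=proj(T,[475,13.3,144])[0]; print("axis px at bar top",c)
g=T["frame"].max(2).astype(int); y0,x0=int(c[1])-7,int(c[0])-9
print(g[y0:y0+17,x0:x0+19])
E
```

```text
time_s: 26.88
ee_pos: [576.7, 100.0, 188.9]
ee_rot: [179.7, -0.1, 82.2]
force: [-0.7, 0.2, -0.5]
gripper_width: 45.4
t 26.875 pos [576.7 100.  188.9] rot [ 1.797e+02 -1.000e-01  8.220e+01] F [-0.7  0.2 -0.5] w 45.4
tool shift [-99.7 -89.   23.9] twist -7.8
axis px at bar top [235.26775321 210.75552805]
[[ 35  34  33  24  54 104 126 130 132 131 130 130 129 125 124  94  47  31
   34]
 [ 35  31  51  99 130 131 132 133 132 135 131 133 131 131 132 129 106  67
   37]
 [ 32  50  61  67 107 136 135 119  85  70  73  85 121 133 132 132 130 120
   77]
 [ 34  91 125 104 111 106  56  34  22  18  17  22  34  56 108 133 132 132
  102]
 [ 88 129 132 129 105  49  12   7  11  11   9  11   5  12  33 102 133 129
  129]
 [ 99 135 136 120  69  13  10  12  12  12  13  12  11   5   6  48 108 131
  133]
 [ 49  77  88  51  14   4   7   5   3  12   4   8  10  10   2   8  69 118
  128]
 [126 128  86   7   4   1   4   3   7   8   6  13   8   8   9   6  21  94
  133]
 [132 135  90  37  77  91  94  94  65  12  13  14  13  15  11  10   5  94
  135]
 [136 134  88  13  34  36  36  36  29  19  20  21  20  17  18  14   4  43
  104]
 [ 78 118 101  34   1   7   3   7   8   3   4   4   7   3   5   2   0  87
  130]
 [128 131 100  30   0   3   1   3   1   0   7   1   4   4   0   0   0  91
  133]
 [134 132 111  54   7  12  15  16  17  12  16  16  17  14  10  12  57 110
  131]
 [135 131 131  95  32  12  16  16  16  15  20  20  15  15  16   9  90 132
  130]
 [ 77  83 117 130  83   9  15  14  17  15  17  18  18  18   9  15  93 130
  130]
 [ 71 111 129 132 110  55  15  12  18  13  16  16  15  10  56 107 130 132
  135]
 [ 58 107 136 132 128 129  85  17   2   1   0   2  10  83 127 129 131 132
  117]]
```

```bash
python3 -m inch '{"hand":[0.5,0.5,0.5,0.5,0.5,0.5,0.5,0.5],"travel":[[-15,-13,0],[-25,-22,0],[-25,-22,0],[-25,-22,6],[-9.7,-10,10],[0,0,8],[0,0,0],[0,0,0]],"twist":[0,0,0,0,0,-8.8,0,0]}'
python3 d.py 475 13.3 118.5 91
```

```text
time_s: 27.88
ee_pos: [473.9, 13.2, 162.5]
ee_rot: [-180.0, 0.0, 90.9]
force: [0.8, 0.1, 0.0]
gripper_width: 45.7
t 27.875 pos [473.9  13.2 162.5] rot [-180.     0.    90.9] F [0.8 0.1 0. ] w 45.7
tool shift [ 0.1  1.1 44. ] twist -0.1
```

```bash
python3 -m inch '{"hand":[0.5,0.5,0.5,0.5,0.5,0,0,0,0,0,0,0],"travel":[[0,1,12],[0,0,15],[0,0,12],[0,0,5],[0,0,0],[0,0,0],[0,0,0],[0,0,0],[0,0,0],[0,0,0],[0,0,0],[0,0,0]],"twist":[0,0,0,0,0,0,0,0,0,0,0,0]}' 20
```

```text
time_s: 29.38
ee_pos: [475.4, 13.1, 119.0]
ee_rot: [179.9, 0.0, 91.0]
force: [1.1, -0.7, 2.0]
gripper_width: 14.1
```

Gripped at 14.1 mm, the bar's width. Turning counter-clockwise (negative twist).

```bash
python3 -m inch '{"hand":[0,0,0,0,0,0,0,0,0,0,0],"travel":[[0,0,0],[0,0,0],[0,0,0],[0,0,0],[0,0,0],[0,0,0],[0,0,0],[0,0,0],[0,0,0],[0,0,0],[0,0,0]],"twist":[-4,-8,-8,-8,-8,-8,-8,-8,-8,-6,0]}'
python3 -c "
from workcell import env
s=env.state();print(s['ee_rot'],s['torque'],s['qpos'][5])"
```

```text
time_s: 30.75
ee_pos: [474.6, 12.6, 118.9]
ee_rot: [-179.9, 0.0, 164.9]
force: [-0.1, -3.1, 4.6]
gripper_width: 14.0
[-1.79933318e+02  7.48928841e-03  1.64920954e+02] [-0.45847939 -0.11212406  0.02682055] -74.69362067680073
```

```bash
python3 -m inch '{"hand":[0,0,0,0,0,0],"travel":[[0,0,0],[0,0,0],[0,0,0],[0,0,0],[0,0,0],[0,0,0]],"twist":[-3,-2,-2,-1,0,0]}'
python3 -c "
from workcell import env
s=env.state();print(s['ee_rot'],s['torque'],s['qpos'][5])"
```

```text
time_s: 31.5
ee_pos: [474.6, 12.5, 118.9]
ee_rot: [-179.9, -0.0, 172.8]
force: [-1.1, -5.0, 6.0]
gripper_width: 14.2
[-1.79949339e+02 -1.15790206e-02  1.72779676e+02] [-0.72466019  0.02095207 -0.66833881] -82.58484269029009
```

```bash
python3 -m inch '{"hand":[0,0,0,0],"travel":[[0,0,0],[0,0,0],[0,0,0],[0,0,0]],"twist":[-1.5,-1,0,0]}'
python3 -c "
from workcell import env
s=env.state();print(s['ee_rot'],s['torque'],s['qpos'][5])"
```

```text
time_s: 32.0
ee_pos: [474.4, 12.6, 118.9]
ee_rot: [-180.0, -0.0, 175.2]
force: [-1.0, -4.6, 5.8]
gripper_width: 15.1
[-1.79958296e+02 -3.46570184e-02  1.75245857e+02] [-0.75336946  0.03874453 -0.80240413] -85.0609984759525
```

The stop is reached: torque −0.80 N m, and the jaws are starting to skew on the bar (15.1 mm). Releasing, retracting and checking.

```bash
python3 -m inch '{"hand":[0.5,0.5,0.5,0.5,0.5,0.5,0.5,0.5,0.5,0.5,0.5,0.5],"travel":[[0,0,0],[0,0,0],[0,0,0],[0,0,0],[0,0,0],[0,0,0],[0,0,-15],[0,0,-25],[0,0,-25],[0,0,-25],[0,0,-10],[0,0,0]],"twist":[0,0,0,0,0,0,0,0,0,0,0,0]}'
python3 d.py 330 -250 230 175
```

```text
time_s: 33.5
ee_pos: [474.9, 13.2, 218.8]
ee_rot: [180.0, 0.0, 175.5]
force: [-0.6, -0.1, 0.5]
gripper_width: 45.6
t 33.5 pos [474.9  13.2 218.8] rot [180.    0.  175.5] F [-0.6 -0.1  0.5] w 45.6
tool shift [ 123.6 -273.8  -11.2] twist 0.5
```

```bash
python3 -m inch '{"hand":[0.5,0.5,0.5,0.5,0.5,0.5,0.5,0.5,0.5,0.5,0.5,0.5],"travel":[[6,-14,-1],[12,-27,-1],[12,-27,-1],[12,-27,-1],[12,-27,-1],[12,-27,-1],[12,-27,-1],[12,-27,-1],[12,-27,-1],[12,-27,-1],[10,-16,-1],[0,0,0]],"twist":[0,0,0,0,0,0,0,0,0,0,0,0]}'
python3 - <<'E'
from seg import *
import pickle
np.set_printoptions(precision=1,suppress=True)
F={n:grab(n) for n in("scene","top")}
pickle.dump(F,open("end.pkl","wb"))
t=F["top"]["frame"][148:240,172:304]; k=F["top"]["frame"][196:228,219:251]; sc=F["scene"]["frame"][170:270,210:345]
im=cv2.resize(t,(528,368)); kk=cv2.resize(k,(272,272),interpolation=cv2.INTER_NEAREST); ss=cv2.resize(sc,(270,200))
o=np.zeros((572,800,3),np.uint8); o[:368,:528]=im; o[:272,528:]=kk; o[368:568,:270]=ss
o[368:568,270:537]=cv2.resize(F["scene"]["frame"],(267,200)); o[368:568,537:]=cv2.resize(F["top"]["frame"],(263,200))
cv2.imwrite("pics/end.png",o)
# bystanders: changed pixels between start and end near them (800px coords in top)
for nm,p in(("spare",(208,337)),("mould",(403,192)),("spat",(178,245)),("bowl",(521,212))):
    u,v=int(p[0]*s),int(p[1]*s); d=cv2.absdiff(T["frame"],F["top"]["frame"])[v-30:v+30,u-25:u+25].max(2); print(nm,"changed px",(d>30).sum())
# bright plates, where they sit (z=104)
for nm,p in(("round",(326,283)),("obl",(428,297))):
    cn,c,n=blob(F["top"],*p,24,lambda im:(im.max(2)>58)&(im.max(2)-im.min(2)<16)); q=cv2.minAreaRect(cn.astype(np.float32))
    m=cv2.fitEllipse(cn.astype(np.float32))[0] if nm=="round" else q[0]
    print(nm,onz(F["top"],*m,104),q)
g=F["top"]["frame"].max(2).astype(int);print(g[203:222,226:245])
E
```

```text
time_s: 35.0
ee_pos: [328.1, -249.8, 228.8]
ee_rot: [180.0, -0.1, 175.3]
force: [1.5, 0.6, 0.1]
gripper_width: 45.9
spare changed px 0
mould changed px 0
spat changed px 0
bowl changed px 0
round [574.4 101.6 104. ] ((207.5, 179.5), (37.0, 37.0), 0.0)
obl [547.2 -96.9 104. ] ((272.9070739746094, 189.2860565185547), (38.76630401611328, 29.6680908203125), 8.530765533447266)
[[ 35  33  30  22  51 100 122 126 130 134 134 131 128 123 124  94  46  28
   34]
 [ 32  29  51  98 126 130 130 131 105  57  57  84 117 133 131 128 104  63
   35]
 [ 30  48  60  64 107 132 133 105  46   9  11  23  34  98 131 127 126 117
   75]
 [ 36  91 121 101 109 101  61  34  11   8   6  12   0  44 106 130 128 127
   98]
 [ 87 125 129 127  99  47  11   6   4   8  10  13   0   7  51 108 129 128
  126]
 [ 97 134 131 101  47  11  11  10   7  14  15   8   0   3  13  48 104 128
  129]
 [ 48  72 117  91  13  10  11   6   8  12  14   9   5  11   8  13  92 130
  128]
 [122 123 114  67   6  14   9   8  10   8  11   9   2   7  11   9  45 104
  128]
 [132 131  94  21   8  14   8   9   7  10  10   4   1   7  14  13  12  92
  128]
 [133 131  91  13  11  16  12   8  17  19   8  11   6  16  17  13   2  91
  127]
 [ 75 115  99  33  10  14   7   1  66  62   8   4   5  17  15  10   5  91
  130]
 [123 128  98  34  11  16  10   8  46  44   4   3   9  16  15  15  13  90
  130]
 [132 130 126  81   8  12   9   7  65  63   5   2  10  16  17  12  57 111
  128]
 [133 130 132  97  33  12   6  24  55  49   0   4  15  14  12   4  85 128
  130]
 [ 76  83 113 128  81   8  14  10  32  27   2   8  16  17   4  52 111 129
  128]
 [ 64 109 126 130 125  79   2   0   6   8   0   8  12   4  52 106 127 125
  130]
 [ 57 106 133 128 131 126 105  51   0   0   0   0  25  92 125 126 129 129
  114]
 [ 36  66 110 130 112 112 131 125 109 111 125 123 120 126 125 127 130 112
   75]
 [ 35  35  65  77 102 126 131 117  64  90 132 129 126 129 128 129 118  77
   32]]
```

View pics/end.png

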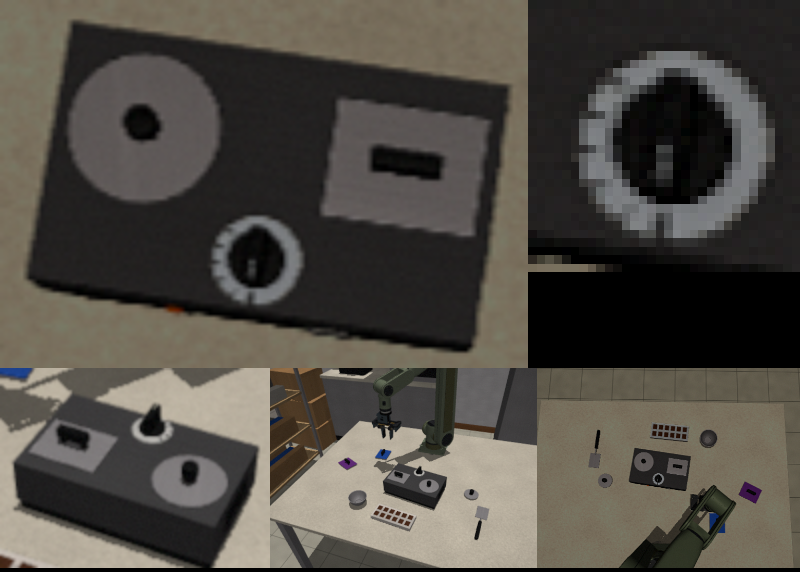

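The picture shows both lids seated, within 1 mm of the well centres, and no bystander changed. The pointer faces the broad mark. I want its angle more exactly before handing in.

```bash
python3 - <<'E'
from seg import *
import pickle
E=pickle.load(open("end.pkl","rb"))["top"]
# pointer line points, background-subtracted, 4x zoom-free: per-row (end) / per-column (start) centroids
def line(f,rows,cols,axis):
    g=f["frame"].max(2).astype(float)[rows[0]:rows[1],cols[0]:cols[1]]; g=np.clip(g-18,0,None)
    idx=np.arange(cols[0],cols[1]) if axis==0 else np.arange(rows[0],rows[1])
    if axis==0: return np.array([[(r*idx).sum()/r.sum(),rows[0]+i] for i,r in enumerate(g)])
    return np.array([[cols[0]+i,(c*idx).sum()/c.sum()] for i,c in enumerate(g.T)])
for nm,f,l in(("start",T,line(T,(210,214),(230,235),1)),("end",E,line(E,(213,218),(232,237),0))):
    W=np.array([onz(f,*p,144)[:2] for p in l]); print(nm,l.round(2).tolist()); 
    v=cv2.fitLine(W.astype(np.float32),cv2.DIST_L2,0,.01,.01).ravel(); print("dir",np.degrees(np.arctan2(v[1],v[0]))%180,"pt",v[2:])
# bar silhouette at end: dark against ring at far end (+x) ; broad mark px
c=E["frame"].max(2).astype(int); print(c[199:206,230:242]); print(c[218:224,228:240])
print([proj(E,[475+r*np.cos(a),13.3+r*np.sin(a),144])[0].round(2).tolist() for a in np.radians([172.2,177.2,167.2]) for r in(0,20)])
E
```

```text
start [[230.0, 211.21], [231.0, 211.2], [232.0, 211.19], [233.0, 211.19], [234.0, 211.19]]
dir 91.069214 pt [473.5752    22.808136]
end [[234.48, 213.0], [234.48, 214.0], [234.49, 215.0], [234.34, 216.0], [234.39, 217.0]]
dir 179.4479 pt [462.49362   15.455542]
[[ 34  34  34  35  34  34  33  33  35  33  33  33]
 [ 37  33  34  35  36  32  32  36  32  32  32  34]
 [ 35  34  29  29  26  27  28  28  31  30  30  33]
 [ 29  30  50  91 118 122 124 123 103  65  33  27]
 [ 51 100 122 126 130 134 134 131 128 123 124  94]
 [126 130 130 131 105  57  57  84 117 133 131 128]
 [107 132 133 105  46   9  11  23  34  98 131 127]]
[[126 130 125  79   2   0   6   8   0   8  12   4]
 [133 128 131 126 105  51   0   0   0   0  25  92]
 [110 130 112 112 131 125 109 111 125 123 120 126]
 [ 65  77 102 126 131 117  64  90 132 129 126 129]
 [ 37  42  97 132 133 103  41  87 131 128 129 129]
 [ 34  33  44  49  82  81  44  96 135 127 116  95]]
[[235.27, 210.76], [234.19, 217.49], [235.27, 210.76], [234.78, 217.55], [235.27, 210.76], [233.6, 217.37]]
```

The images put the final pointer direction at 169–179°. The zero stop is at 172°, and the turn ended against a hard stop there, so the pointer is home within the noise. Handing in.

```bash
python3 -c "
from workcell import env
print(env.job_done(), env.state()['time_s'])"
```

```text
the job is handed in; nothing more can be done
the job is handed in; nothing more can be done
```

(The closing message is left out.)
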